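# Set out the check weights in order of size

## Task

Set the four knobbed cylindrical weights out on the aluminium plate for the balance check: one upright in the middle of each blue pad, in order of size along the row, the smallest on the pad nearest the balance and the largest on the pad farthest from it. Set them down gently without dropping or toppling them, never let two weights touch, and leave the big bell-shaped weight where it stands.

Things in the scene. Friction and masses are not known exactly. Their poses are not given: they have to be found in the camera images.
- weight_50g: Stainless steel knob weight, 50 g: upright cylinder 19 mm in diameter with straight sides up to 18 mm, then a narrow neck and a knob 12 mm wide; 27 mm high in all. Stands loose and upright on the shelf (work surface). Origin: centre of its underside; z up along its axis. The smallest of the four.
- weight_100g: Stainless steel knob weight, 100 g: upright cylinder 26 mm in diameter with straight sides up to 21 mm, then a narrow neck and a knob 16 mm wide; 33 mm high in all. Stands loose and upright on the shelf (work surface). Origin: centre of its underside; z up along its axis. The second smallest.
- weight_200g: Stainless steel knob weight, 200 g: upright cylinder 34 mm in diameter with straight sides up to 25 mm, then a narrow neck and a knob 21 mm wide; 40 mm high in all. Stands loose and upright on the shelf (work surface). Origin: centre of its underside; z up along its axis. The second largest.
- weight_500g: Stainless steel knob weight, 500 g: upright cylinder 46 mm in diameter with straight sides up to 33 mm, then a narrow neck and a knob 28 mm wide; 52 mm high in all. Stands loose and upright on the shelf (work surface). Origin: centre of its underside; z up along its axis. The largest of the four.
- bell_weight: Squat bell-shaped stainless steel weight, 1 kg, 70 mm across its flared foot, 63 mm high, with a small knob: not one of the four, stands loose among them and stays where it is. Origin: centre of its underside.
- pad_1: Round dark blue felt pad, 54 mm in diameter, let in flush with the top of a bare aluminium plate (80 x 300 mm, fixed, pads in one row along its length, 72 mm from centre to centre). Origin: centre of the pad's top face, 12 mm above the shelf; x across the plate, y along the row towards the plate's end on the robot's left, z up. The pad at the end of the row on the robot's left (+y).
- pad_2: Round dark blue felt pad, 54 mm in diameter, let in flush with the top of a bare aluminium plate (80 x 300 mm, fixed, pads in one row along its length, 72 mm from centre to centre). Origin: centre of the pad's top face, 12 mm above the shelf; x across the plate, y along the row towards the plate's end on the robot's left, z up. Second pad from the robot's left.
- pad_3: Round dark blue felt pad, 54 mm in diameter, let in flush with the top of a bare aluminium plate (80 x 300 mm, fixed, pads in one row along its length, 72 mm from centre to centre). Origin: centre of the pad's top face, 12 mm above the shelf; x across the plate, y along the row towards the plate's end on the robot's left, z up. Third pad from the robot's left.
- pad_4: Round dark blue felt pad, 54 mm in diameter, let in flush with the top of a bare aluminium plate (80 x 300 mm, fixed, pads in one row along its length, 72 mm from centre to centre). Origin: centre of the pad's top face, 12 mm above the shelf; x across the plate, y along the row towards the plate's end on the robot's left, z up. The pad at the end of the row on the robot's right (-y).
- balance: White top-loading balance, round steel pan in a low glass ring; 320 mm deep (x), 200 mm wide (y), 109 mm high; fixed. Stands at the left or right side of the shelf, beyond one end of the plate; at the other side is an open mahogany weight case, its lid rising to 230 mm. Other bystanders are low, but for a jar, a bottle and a blower up to 180 mm high by the far edge. Origin: centre of its underside.

How it is judged:
By the outcome, as a careful person would: the job done as asked, in the order asked, and still so for the second after the job is handed in, with the robot touching nothing.
It also fails if it takes over 112 s, if anything falls off the work surface, if the arm or the gripper's body presses on something with over 40 N, if the wrist force passes 120 N, or if a joint passes its speed limit or range.

## Robot

A 7-joint arm with a two-finger parallel gripper is mounted at the origin on the work surface. World frame = base frame: x ahead of the robot, y to its left, z up, the work surface at z = 0. Lengths are in mm, angles in rad, forces in N, time in s.
With the tool pointing down it reaches from about 425 to 825 mm from the base axis. Payload 3.6 kg.
Tool frame: the origin (TCP) lies at the very end of the fingers, on their centre line; the grasp point (between the pads) lies 19 mm behind it (robot.hold_point_z is the distance from the TCP to the grasp point, in mm); z points along the fingers, y is the line along which they close (so a half turn about z gives the same grasp; the last joint's range is limited). The gripper opens to 93 mm and grips with 3 to 60 N. Pads are 15 mm wide; open, the fingers measure 128 mm over their backs; the gripper's body (75 mm by 188 mm) begins 65 mm behind the grasp point.
Start: joints at [-1.248, 0.615, -0.013, 1.423, 0.008, 1.103, -0.04], TCP at [222.116, 610.841, 218.64] pointing down, gripper open.
Joint ranges: [-3.12, 3.12], [-0.3, 2.06], [-1.34, 1.32], [0.26, 2.42], [-1.36, 4.5], [0.01, 1.98], [-2.84, 2.84]. Speed limits (rad/s): [2.79, 2.79, 3.14, 3.14, 3.14, 3.14, 3.14].

## Interface

Orientations are given as a unit quaternion [w, x, y, z].
In Python, from plant import robot, read_camera gives the robot as it stands.
- The arm moves only by the tool servo_tool, never from a script. Its argument "rows" is text: rows parted by semicolons, each of 7 numbers parted by spaces: the gripper command: -1 is fully open, 1 is shut, values between are in proportion, then the shift along the tool's x, y, z in units of 0.05 m (1.0 is 0.05 m), then the turn, a rotation vector about the tool's x, y, z in units of 0.08 rad (1.0 is 0.08 rad). In form: claw dx dy dz rx ry rz; .... A call has exactly 8 rows; each row shifts and turns the commanded pose from where the row before left it, along the tool's axes as they then stand; what a row does not reach is not made up. A row lasts 1/10 s, in which the tool goes at most 50 mm and 8.59 degrees, less where a joint would pass 70% of its speed; a pose out of reach is approached as far as the arm can. A call with a number of a shift or a turn outside -1 to 1 is refused whole. A call with a gripper value outside its range is refused whole. The fingers move at their own pace and stop on an object; the grip force is fixed at half the most. Time passes only in rows, so rows that do not move let the fingers close, or fill a call up. It gives the time, the measured TCP pose, the force, the opening and the grip force at its end, in the units of the state.
- robot.get_state(): the state, without advancing time (a new reading comes with each control period).
- read_camera(name): name is "scene" or "top" or "wrist"; returns a dict with "frame" (384x512x3 uint8, red, green, blue), "fx", "fy", "cx", "cy" (pixels), "position" and "orientation" of the camera in the world. Camera axes: x right, y up, looking along -z (the intrinsics and any distortion apply to the point x, -y, -z); pixel columns grow to the right and rows downward; lengths in mm; the calibration is good to about 2 mm. A picture is of the moment at which its call begins. There is no depth.
- robot.finish_job(): hands the job in; it is judged then, once.
The state is a dict: "time_s": time; "joint_pos": joint angles; "qvel": joint speeds; "tau": joint torques, N m; "eef_pos": TCP position; "tcp_rot": TCP orientation; "ft_force": force on the tool from outside, world axes, zero at the start; "moment": the same for the moment, N m; "width": opening from 0.0 (shut) to 1.0 (fully open); "grasp_force": force on a finger pad.
Only numpy, scipy, OpenCV 4.12 (cv2) and the standard library are available. Lean on these libraries where they do the work, as an engineer would, in place of code of your own. Each camera call takes 0.05 s, during which the arm holds its last target. There are 200 camera calls.

## Working session

There is one attempt and no reset: what is moved stays moved. The work goes in short steps, Python scripts to look and compute and a tool call to move; the robot and the scene stay as the last step left them, time stands still between calls to the robot, and variables do not carry over. Pictures are saved under pics/ and viewed, at most 14 in all, crops included, and the job is handed in when it is done.

Besides the shell and the picture viewer there is one more tool, called after "Request:" as name(argument=value, ...) on one line, values as JSON. servo_tool: Moves the arm, as the interface text tells. Its arguments: {"type":"object","properties":{"rows":{"type":"string"}},"required":["rows"]}

```bash
mkdir -p pics
cat > h.py <<'E'
import numpy as np, cv2
from scipy.spatial.transform import Rotation as R
from plant import robot, read_camera
def rot(q): return R.from_quat([q[1],q[2],q[3],q[0]]).as_matrix()
def ray(c,u,v,z):
    "cast pixel on plane z"
    d=rot(c["orientation"])@np.array([(u-c["cx"])/c["fx"],-(v-c["cy"])/c["fy"],-1])
    p=np.array(c["position"]); return p+d*(z-p[2])/d[2]
def proj(c,P):
    q=rot(c["orientation"]).T@(np.array(P,float)-c["position"])
    return c["cx"]+c["fx"]*q[0]/-q[2], c["cy"]-c["fy"]*q[1]/-q[2]
def snap(n,f):
    c=read_camera(n); cv2.imwrite("pics/"+f,cv2.cvtColor(c["frame"],cv2.COLOR_RGB2BGR)); return c
E
python3 - <<'E'
from h import *
import pickle
for n in("top","scene","wrist"):
    c=snap(n,n+"0.png"); pickle.dump(c,open(n+"0.pkl","wb")); print({k:v for k,v in c.items() if k!="frame"})
s=robot.get_state();print(s["eef_pos"],s["tcp_rot"],s["width"])
E
```

```text
{'fx': 458.6070837073261, 'fy': 458.6070837073261, 'cx': 257.82069803970364, 'cy': 183.8404184623243, 'position': array([ 277.38522242,    4.50393884, 1647.98755107]), 'orientation': array([-0.69905577, -0.06260769,  0.06468212,  0.70937827])}
{'fx': 406.0625270805144, 'fy': 406.0625270805144, 'cx': 254.59367863696167, 'cy': 197.96314249202086, 'position': array([1618.27078886,  387.5535818 ,  785.57004722]), 'orientation': array([0.50396427, 0.26740088, 0.39518443, 0.71996254])}
{'fx': 340.0173541906339, 'fy': 340.0173541906339, 'cx': 264.3130372797912, 'cy': 192.70772934445134, 'position': array([144.26023921, 638.13203155, 384.48835807]), 'orientation': array([ 0.80970611, -0.12360367, -0.08498779,  0.56734048])}
[221.88243534 610.30005611 217.74065454] [-1.74848511e-04  1.73449537e-01  9.84842241e-01 -9.94054278e-04] 0.9983701763803291
```

View pics/top0.png

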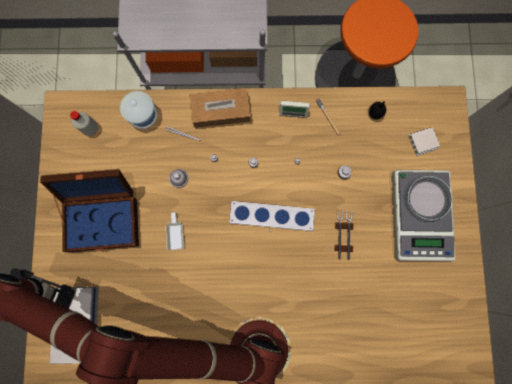

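View pics/scene0.png

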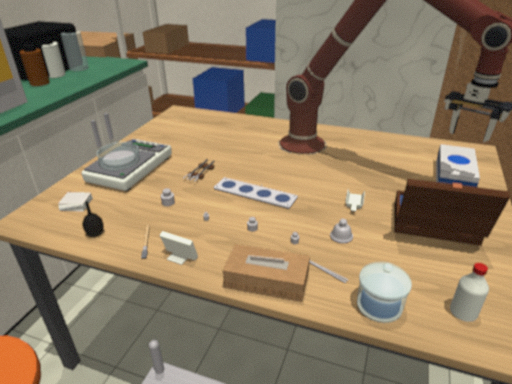

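The top view shows the balance at right (−y), so pad_4 takes the 50 g and pad_1 the 500 g. The pads sit at px (242,213) to (302,218). The weights are at about (214,158), (253,162), (297,161) and (345,172), and the bell at (178,177).

Run:
```python
from h import *
import pickle
c=pickle.load(open("top0.pkl","rb")); f=c["frame"]
hsv=cv2.cvtColor(f,cv2.COLOR_RGB2HSV)
m=((hsv[...,0]>95)&(hsv[...,0]<130)&(hsv[...,1]>110)).astype(np.uint8)
n,_,st,ce=cv2.connectedComponentsWithStats(m[190:235,225:320])
for s,q in zip(st[1:],ce[1:]):
    if s[4]>40: print("pad",s[4],ray(c,q[0]+225,q[1]+190,12).round(1))
for u,v,h in[(214,158,33),(253,162,40),(297,161,27),(345,172,52),(178,177,60)]:
    print(u,v,ray(c,u,v,h/2).round(0))
crop=cv2.resize(f[140:240,160:365],(800,390),interpolation=cv2.INTER_CUBIC)
cv2.imwrite("pics/crop.png",crop[...,::-1])
```

```text
pad 126 [471.5  56.8  12. ]
pad 125 [463.6 -14.8  12. ]
pad 127 [455.8 -86.3  12. ]
pad 128 [ 447.8 -157.8   12. ]
214 158 [673. 156.  16.]
253 162 [655.  14.  20.]
297 161 [ 658. -147.   14.]
345 172 [ 612. -318.   26.]
178 177 [601. 284.  30.]
```

View pics/crop.png

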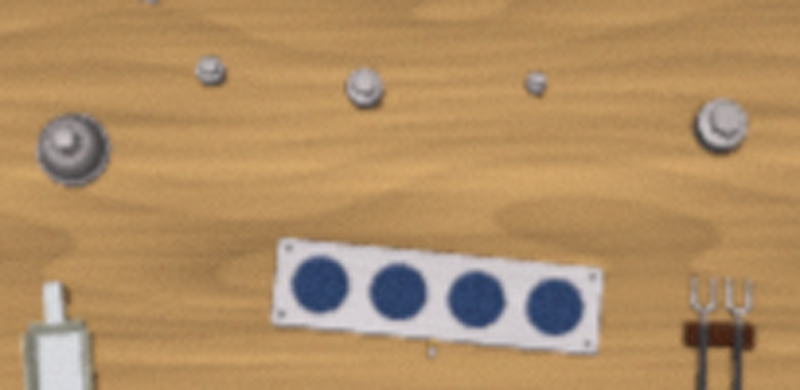

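```bash
cat >> h.py <<'E'
def yaw(s): # heading of tool y
    M=rot(s["tcp_rot"]); return np.arctan2(M[1,1],M[0,1])
YG=np.arctan2(-0.110,0.994)
def plan(target,n,turn=True,start=None):
    "rows dx dy dz rz for straight move to target TCP, yaw YG, over n rows (down-pointing tool)"
    s=robot.get_state(); p=np.array(s["eef_pos"] if start is None else start,float); y=yaw(s)
    d=(np.array(target)-p)/n; dr=-(YG-y)/n
    if not turn: dr=0
    out=[]
    for i in range(n):
        yy=y-dr*i; Y=np.array([np.cos(yy),np.sin(yy)]); X=np.array([-Y[1],Y[0]])
        out.append((d[:2]@X/50,d[:2]@Y/50,-d[2]/50,dr/.08))
    o=np.array(out)
    print("pos",p.round(1),"yaw err deg",round(np.degrees(y-YG),2))
    if abs(dr)<.004: print("per row",o[0].round(3),"total",o.sum(0).round(3))
    else: print(o.round(2))
E
python3 - <<'E'
from h import *
plan([570,0,270],18)
E
```

```text
pos [221.9 610.3 217.7] yaw err deg 76.34
[[-0.6  -0.51 -0.06  0.93]
 [-0.63 -0.46 -0.06  0.93]
 [-0.66 -0.41 -0.06  0.93]
 [-0.69 -0.36 -0.06  0.93]
 [-0.72 -0.31 -0.06  0.93]
 [-0.74 -0.26 -0.06  0.93]
 [-0.75 -0.2  -0.06  0.93]
 [-0.77 -0.14 -0.06  0.93]
 [-0.78 -0.09 -0.06  0.93]
 [-0.78 -0.03 -0.06  0.93]
 [-0.78  0.03 -0.06  0.93]
 [-0.78  0.09 -0.06  0.93]
 [-0.77  0.14 -0.06  0.93]
 [-0.75  0.2  -0.06  0.93]
 [-0.74  0.25 -0.06  0.93]
 [-0.72  0.31 -0.06  0.93]
 [-0.69  0.36 -0.06  0.93]
 [-0.66  0.41 -0.06  0.93]]
```

Request:
servo_tool(rows="-1 -0.6 -0.5 -0.1 0 0 0.93; -1 -0.63 -0.46 -0.1 0 0 0.93; -1 -0.66 -0.41 -0.1 0 0 0.93; -1 -0.69 -0.36 -0.1 0 0 0.93; -1 -0.72 -0.31 -0.1 0 0 0.93; -1 -0.74 -0.26 -0.1 0 0 0.93; -1 -0.75 -0.2 -0.1 0 0 0.93; -1 -0.77 -0.14 -0.1 0 0 0.93")

```text
time_s: 0.95
eef_pos: [377.1, 338.1, 258.7]
tcp_rot: [-0.0, 0.456, 0.89, -0.0]
ft_force: [0.9, 0.1, -0.2]
width: 0.999
grasp_force: 0.0
```

Request:
servo_tool(rows="-1 -0.78 -0.09 -0.1 0 0 0.93; -1 -0.78 -0.03 -0.1 0 0 0.93; -1 -0.78 0.03 0 0 0 0.93; -1 -0.78 0.09 0 0 0 0.93; -1 -0.77 0.14 0 0 0 0.93; -1 -0.75 0.2 0 0 0 0.93; -1 -0.74 0.25 0 0 0 0.93; -1 -0.72 0.31 0 0 0 0.93")

```text
time_s: 1.75
eef_pos: [530.6, 65.9, 268.5]
tcp_rot: [-0.0, 0.697, 0.717, -0.0]
ft_force: [-0.4, 0.3, -0.8]
width: 1.002
grasp_force: 0.0
```

Request:
servo_tool(rows="-1 -0.69 0.36 0 0 0 0.93; -1 -0.66 0.41 0 0 0 0.93; 0 0 0 0 0 0 0; 0 0 0 0 0 0 0; 0 0 0 0 0 0 0; 0 0 0 0 0 0 0; 0 0 0 0 0 0 0; 0 0 0 0 0 0 0")

```text
time_s: 2.55
eef_pos: [568.3, 0.3, 268.8]
tcp_rot: [-0.0, 0.747, 0.665, 0.0]
ft_force: [0.2, -0.3, -0.2]
width: 0.534
grasp_force: 0.0
```

Run:
```python
from h import *
import pickle
plan([570,0,270],4)
print(robot.get_state()["width"])
c=snap("wrist","w1.png"); pickle.dump(c,open("w1.pkl","wb")); print(c["position"], rot(c["orientation"])[:,2])
for p in [(673,156,0),(655,14,0),(658,-147,0),(612,-318,0),(471.5,56.8,12),(447.8,-157.8,12)]: print(np.round(proj(c,p)))
```

```text
pos [5.683e+02 3.000e-01 2.688e+02] yaw err deg -0.31
per row [-0.001  0.009 -0.006 -0.017] total [-0.002  0.035 -0.025 -0.067]
0.5335062407465323
[577.75859473  81.72521612 435.68155575] [0.03339354 0.29395962 0.95523433]
[339.  10.]
[330. 135.]
[339. 249.]
[315. 350.]
[180. 119.]
[192. 275.]
```

View pics/w1.png

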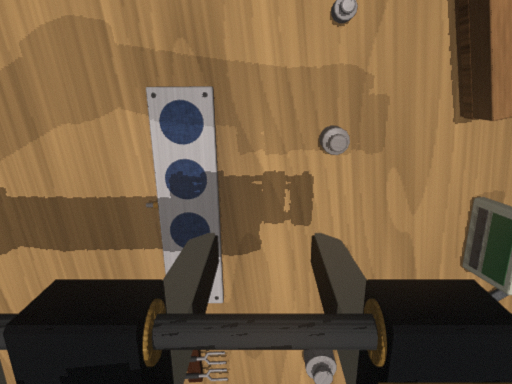

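```bash
cat >> h.py <<'E'
def blob(c,u,v,r,h,lo=70):
    "grey blob near pixel -> centre on plane h (mid silhouette)"
    u,v=int(round(u)),int(round(v)); x0,y0=max(u-r,0),max(v-r,0); f=c["frame"][y0:v+r,x0:u+r].astype(int)
    m=((f.max(2)-f.min(2)<28)).astype(np.uint8)
    m=cv2.morphologyEx(cv2.morphologyEx(m,cv2.MORPH_OPEN,np.ones((3,3))),cv2.MORPH_CLOSE,np.ones((5,5)))
    n,_,st,ce=cv2.connectedComponentsWithStats(m)
    if n<2: return None
    k=1+np.argmax(st[1:,4]); b=st[k]
    ub,vb=x0+b[0]+(b[2]-1)/2,y0+b[1]+(b[3]-1)/2
    return (x0+ce[k][0],y0+ce[k][1]),(ub,vb),b[2:].tolist(),ray(c,x0+ce[k][0],y0+ce[k][1],h).round(1)
def pads(c):
    hsv=cv2.cvtColor(c["frame"],cv2.COLOR_RGB2HSV)
    m=((hsv[...,0]>95)&(hsv[...,0]<130)&(hsv[...,1]>90)).astype(np.uint8)
    for k in cv2.findContours(m,cv2.RETR_EXTERNAL,cv2.CHAIN_APPROX_NONE)[0]:
        if cv2.contourArea(k)>300:
            e=cv2.fitEllipse(cv2.convexHull(k)); print("pad px",np.round(e[0],1),np.round(e[1],1),ray(c,*e[0],12).round(1))
E
python3 - <<'E'
from h import *
import pickle
c=pickle.load(open("w1.pkl","rb")); s=robot.get_state()
print("tcp px",proj(c,s["eef_pos"]))
pads(c)
for n,u,v,h in[("100",345,12,12),("200",335,141,15),("500",320,368,18)]: print(n,blob(c,u,v,22,h))
t=pickle.load(open("top0.pkl","rb"))
for n,u,v,h in[("100",214,158,12),("200",253,162,15),("50",297,161,10),("500",345,172,18)]: print(n,blob(t,u,v,12,h))
E
```

```text
tcp px (np.float64(264.12997209468335), np.float64(246.6277689765661))
pad px [183.5 175.9] [31.9 38.2] [462.4 -14.2  12. ]
pad px [181.  121.8] [40.8 43.9] [472.   53.5  12. ]
100 ((np.float64(343.2581300813008), np.float64(10.123983739837398)), (np.float64(343.5), np.float64(11.0)), [26, 23, 492], array([675.3, 153.5,  12. ]))
200 ((np.float64(333.89441930618403), np.float64(139.7993966817496)), (np.float64(333.5), np.float64(140.0)), [30, 29, 663], array([656.4,  10.3,  15. ]))
500 ((np.float64(320.77003484320556), np.float64(361.8684668989547)), (np.float64(319.5), np.float64(364.5)), [44, 38, 1148], array([ 617.3, -324.2,   18. ]))
100 ((np.float64(213.61111111111111), np.float64(157.86111111111111)), (np.float64(213.5), np.float64(158.0)), [6, 7, 36], array([674.6, 158. ,  12. ]))
200 ((np.float64(253.1044776119403), np.float64(162.08955223880596)), (np.float64(253.0), np.float64(162.0)), [9, 9, 67], array([655.9,  13.5,  15. ]))
50 ((np.float64(296.6666666666667), np.float64(161.0)), (np.float64(296.5), np.float64(161.0)), [4, 5, 18], array([ 658.8, -146.1,   10. ]))
500 ((np.float64(344.1119402985075), np.float64(171.94776119402985)), (np.float64(344.0), np.float64(172.0)), [13, 13, 134], array([ 613.7, -316.5,   18. ]))
```

Run:
```python
from h import *
plan([656,13.5,80],6,False)
```

```text
pos [5.683e+02 1.000e-01 2.688e+02] yaw err deg -0.33
per row [0.078 0.285 0.629 0.   ] total [0.469 1.711 3.776 0.   ]
```

Request:
servo_tool(rows="-0.3 0.08 0.28 0.63 0 0 0; -0.3 0.08 0.28 0.63 0 0 0; -0.3 0.08 0.28 0.63 0 0 0; -0.3 0.08 0.29 0.63 0 0 0; -0.3 0.08 0.29 0.63 0 0 0; -0.3 0.07 0.29 0.63 0 0 -0.07; -0.3 0 0 0 0 0 0; -0.3 0 0 0 0 0 0")

```text
time_s: 3.4
eef_pos: [655.7, 12.7, 79.4]
tcp_rot: [-0.0, 0.745, 0.667, -0.001]
ft_force: [0.5, -0.5, 0.6]
width: 0.65
grasp_force: 0.0
```

Run:
```python
from h import *
import pickle
plan([656,13.5,3],4,False)
c=snap("wrist","w2.png"); pickle.dump(c,open("w2.pkl","wb")); s=robot.get_state(); print(s["width"])
print(proj(c,s["eef_pos"]),proj(c,(656,13.5,15))); u,v=proj(c,(656,13.5,15)); print(blob(c,u,v,50,15))
```

```text
pos [655.7  12.7  79.4] yaw err deg -0.07
per row [0.004 0.001 0.382 0.   ] total [0.016 0.004 1.527 0.   ]
0.6497301427585513
(np.float64(265.35776637454705), np.float64(247.92658081232398)) (np.float64(264.35918069512417), np.float64(205.30548037826662))
((np.float64(265.15916955017303), np.float64(209.61838853188334)), (np.float64(265.5), np.float64(209.5)), [48, 54, 2023], array([656.2,  10.2,  15. ]))
```

View pics/w2.png

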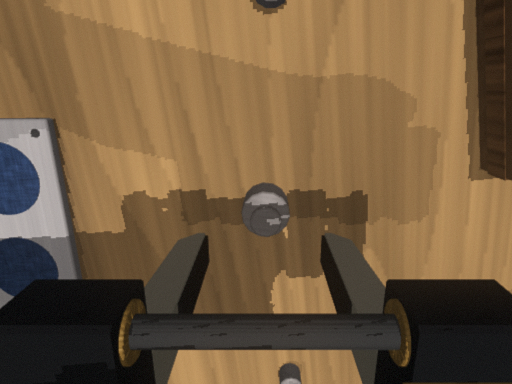

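Request:
servo_tool(rows="-0.3 0 0 0.45 0 0 0; -0.3 0 0 0.45 0 0 0; -0.3 0 0 0.4 0 0 0; -0.3 0 0 0.25 0 0 0; -0.3 0 0 0 0 0 0; 1 0 0 0 0 0 0; 1 0 0 0 0 0 0; 1 0 0 0 0 0 0")

```text
time_s: 4.25
eef_pos: [657.0, 12.7, 3.5]
tcp_rot: [0.001, 0.745, 0.667, 0.001]
ft_force: [0.6, 0.1, 0.1]
width: 0.44
grasp_force: 0.0
```

Request:
servo_tool(rows="1 0 0 0 0 0 0; 1 0 0 0 0 0 0; 1 0 0 -0.1 0 0 0; 1 0 0 -0.3 0 0 0; 1 0 0 -0.4 0 0 0; 1 0 0 -0.4 0 0 0; 1 0 0 0 0 0 0; 1 0 0 0 0 0 0")

```text
time_s: 5.05
eef_pos: [656.1, 12.8, 62.5]
tcp_rot: [0.0, 0.745, 0.667, 0.0]
ft_force: [0.3, -0.0, -2.0]
width: 0.355
grasp_force: 30.0
```

Run:
```python
from h import *
plan([455.8,-86.3-0.8,60],8,False)
s=robot.get_state();print(s["width"]*93,s["grasp_force"])
c=snap("wrist","w3.png")
```

```text
pos [656.1  12.8  62.5] yaw err deg -0.07
per row [-0.304 -0.47   0.006  0.   ] total [-2.432 -3.758  0.051  0.   ]
32.98617242054449 29.99956992454827
```

View pics/w3.png

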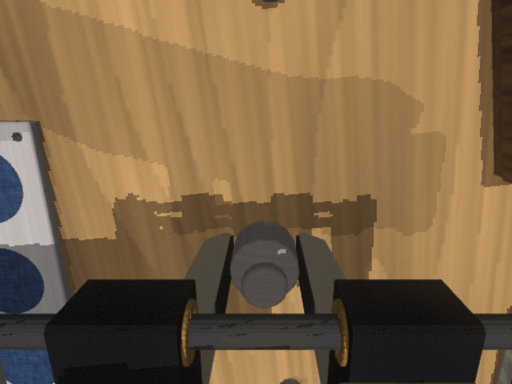

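Run:
```python
from h import *
plan([463.6,-15.6,45],6,False)
```

```text
pos [655.4  13.   61.6] yaw err deg -0.07
per row [-0.166 -0.625  0.055  0.   ] total [-0.995 -3.748  0.331  0.   ]
```

Request:
servo_tool(rows="1 -0.08 -0.31 0 0 0 0; 1 -0.17 -0.63 0 0 0 0; 1 -0.17 -0.63 0 0 0 0; 1 -0.17 -0.63 0.05 0 0 0; 1 -0.17 -0.63 0.1 0 0 0; 1 -0.16 -0.61 0.18 0 0 0; 1 -0.08 -0.31 0 0 0 0; 1 0 0 0 0 0 0")

```text
time_s: 5.9
eef_pos: [460.2, -16.4, 44.7]
tcp_rot: [-0.002, 0.746, 0.666, -0.002]
ft_force: [0.9, 0.5, -1.4]
width: 0.358
grasp_force: 30.0
```

Run:
```python
from h import *
import pickle
c=snap("wrist","w4.png");pickle.dump(c,open("w4.pkl","wb"))
pads(c); plan([463.6,-15.6,16.5],5,False); s=robot.get_state(); print(s["width"],s["ft_force"], proj(c,[463.6,-14.8,12]))
```

```text
pad px [270.8 306. ] [28.6 67.9] [457.7 -77.7  12. ]
pad px [268.  203.3] [33.2 66.8] [464.   -3.5  12. ]
pad px [271.5 106.3] [92.7 95.6] [472.4  54.4  12. ]
pos [463.3 -16.2  45.2] yaw err deg -0.12
per row [0.003 0.001 0.115 0.   ] total [0.013 0.004 0.573 0.   ]
0.35805674598246057 [ 1.13250963  0.1915804  -1.56384788] (np.float64(269.349240502455), np.float64(220.20737858664802))
```

View pics/w4.png

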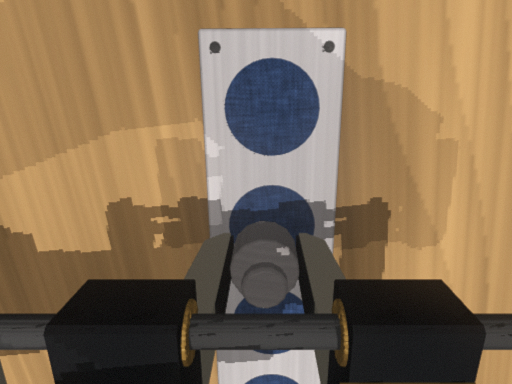

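Request:
servo_tool(rows="1 0.02 0.01 0.15 0 0 0; 1 0 0 0.2 0 0 0; 1 0 0 0.15 0 0 0; 1 0 0 0.05 0 0 0; 1 0 0 0.02 0 0 0; 1 0 0 0.02 0 0 0; 1 0 0 0 0 0 0; 1 0 0 0 0 0 0")

```text
time_s: 6.75
eef_pos: [465.0, -15.1, 16.4]
tcp_rot: [0.0, 0.745, 0.667, 0.0]
ft_force: [1.0, -1.0, -2.4]
width: 0.361
grasp_force: 30.0
```

Request:
servo_tool(rows="1 0 0 0.01 0 0 0; 1 0 0 0.01 0 0 0; 1 0 0 0.01 0 0 0; 1 0 0 0 0 0 0; 1 0 0 0 0 0 0; 1 0 0 0 0 0 0; 1 0 0 0 0 0 0; 1 0 0 0 0 0 0")

```text
time_s: 7.55
eef_pos: [464.8, -15.1, 14.9]
tcp_rot: [0.0, 0.745, 0.667, 0.0]
ft_force: [-1.0, 0.4, 4.4]
width: 0.357
grasp_force: 30.0
```

Run:
```python
from h import *
a=[]
for i in range(4):
    read_camera("top"); s=robot.get_state(); a.append(np.r_[s["eef_pos"],s["ft_force"]])
print(np.round(a,1))
```

```text
[[ 4.649e+02 -1.510e+01  1.490e+01 -1.000e+00  9.000e-01  4.700e+00]
 [ 4.649e+02 -1.510e+01  1.490e+01 -1.600e+00  5.000e-01  5.900e+00]
 [ 4.649e+02 -1.510e+01  1.490e+01 -1.400e+00 -3.000e-01  5.400e+00]
 [ 4.649e+02 -1.510e+01  1.490e+01 -1.400e+00  7.000e-01  4.700e+00]]
```

Request:
servo_tool(rows="0.2 0 0 0 0 0 0; -0.3 0 0 0 0 0 0; -0.3 0 0 0 0 0 0; -0.3 0 0 -0.1 0 0 0; -0.3 0 0 -0.3 0 0 0; -0.3 0 0 -0.5 0 0 0; -0.3 0 0 -0.5 0 0 0; -0.3 0 0 -0.1 0 0 0")

```text
time_s: 8.55
eef_pos: [466.3, -15.3, 91.9]
tcp_rot: [0.002, 0.745, 0.667, 0.002]
ft_force: [0.7, -0.6, 0.8]
width: 0.645
grasp_force: 0.0
```

Run:
```python
from h import *
import pickle
c=snap("wrist","w5.png");pickle.dump(c,open("w5.pkl","wb"))
s=robot.get_state();print(s["width"])
pads(c); u,v=proj(c,(464.5,-15,27)); print(u,v,blob(c,u,v,45,27))
plan([674.5,154+1.2,80],7,False)
```

```text
0.6516118907075399
pad px [262.1 356.7] [47.4 58.7] [ 448.5 -162.1   12. ]
pad px [261.7 285.8] [55.1 63.2] [456.4 -90.1  12. ]
pad px [258.6 190.8] [38.  61.1] [463.4  -7.9  12. ]
pad px [260.5 105.8] [74.9 77. ] [472.1  54.1  12. ]
260.93407627617995 205.99832102682464 ((np.float64(260.7789904502046), np.float64(207.94092769440655)), (np.float64(260.5), np.float64(205.5)), [90, 90, 7330], array([464.2, -16.5,  27. ]))
pos [466.1 -15.1  91.5] yaw err deg -0.07
per row [0.55  0.538 0.033 0.   ] total [3.849 3.764 0.23  0.   ]
```

View pics/w5.png

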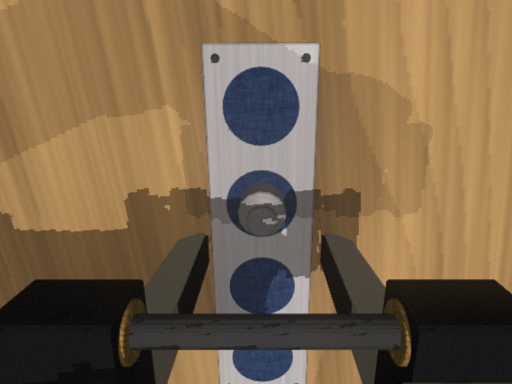

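Request:
servo_tool(rows="-0.5 0.56 0.54 0 0 0 0; -0.5 0.56 0.54 0 0 0 0; -0.5 0.56 0.54 0 0 0 0; -0.5 0.56 0.54 0 0 0 0; -0.5 0.56 0.54 0 0 0 0; -0.5 0.56 0.54 0.1 0 0 0; -0.5 0.5 0.52 0.15 0 0 0; -0.5 0 0 0 0 0 0")

```text
time_s: 9.4
eef_pos: [674.0, 161.0, 73.3]
tcp_rot: [-0.002, 0.743, 0.669, 0.0]
ft_force: [-0.6, 0.1, -0.4]
width: 0.752
grasp_force: 0.0
```

Run:
```python
from h import *
c=snap("wrist","w6.png"); u,v=proj(c,(675,153.5,12)); print(u,v,blob(c,u,v,40,12))
plan([675,156,2],4,False)
```

```text
266.6703571513531 217.7274427586941 ((np.float64(267.0395161290323), np.float64(216.5483870967742)), (np.float64(267.0), np.float64(216.5)), [37, 42, 1240], array([675.4, 154.4,  12. ]))
pos [672.5 158.   73.9] yaw err deg 0.12
per row [-0.009  0.014  0.36   0.   ] total [-0.034  0.055  1.438  0.   ]
```

Request:
servo_tool(rows="-0.5 -0.03 0.06 0.4 0 0 0; -0.5 0 0 0.45 0 0 0; -0.5 0 0 0.4 0 0 0; -0.5 0 0 0.2 0 0 0; 0 0 0 0 0 0 0; 1 0 0 0 0 0 0; 1 0 0 0 0 0 0; 1 0 0 0 0 0 0")

```text
time_s: 10.25
eef_pos: [676.7, 153.9, 5.9]
tcp_rot: [0.001, 0.745, 0.667, 0.001]
ft_force: [0.6, -0.1, 0.5]
width: 0.456
grasp_force: 0.0
```

Request:
servo_tool(rows="1 0 0 0 0 0 0; 1 0 0 0 0 0 0; 1 0 0 0 0 0 0; 1 0 0 -0.1 0 0 0; 1 0 0 -0.4 0 0 0; 1 0 0 -0.5 0 0 0; 1 0 0 -0.5 0 0 0; 1 0 0 0 0 0 0")

```text
time_s: 11.05
eef_pos: [678.9, 154.0, 83.8]
tcp_rot: [0.002, 0.745, 0.667, 0.003]
ft_force: [0.2, -0.7, -0.7]
width: 0.27
grasp_force: 30.0
```

Run:
```python
from h import *
s=robot.get_state();print(s["width"]*93,s["grasp_force"])
plan([456,-87,75],8,False)
snap("wrist","w7.png")
```

```text
25.08980043741195 29.99936713837087
pos [678.9 154.   83.8] yaw err deg -0.07
per row [-0.661 -0.487  0.022  0.   ] total [-5.286 -3.894  0.176  0.   ]
```

Run:
```python
from h import *
plan([456.3,-90.2,70],7,False)
```

```text
pos [677.2 153.9  81.4] yaw err deg -0.08
per row [-0.763 -0.55   0.033  0.   ] total [-5.344 -3.847  0.228  0.   ]
```

View pics/w7.png

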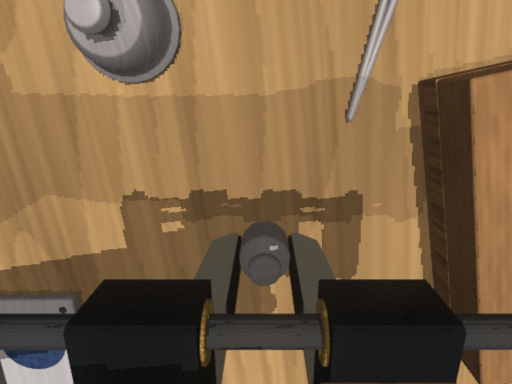

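Request:
servo_tool(rows="1 -0.5 -0.35 0 0 0 0; 1 -0.8 -0.58 0 0 0 0; 1 -0.8 -0.58 0 0 0 0; 1 -0.8 -0.58 0 0 0 0; 1 -0.8 -0.58 0 0 0 0; 1 -0.8 -0.58 0 0 0 0; 1 -0.84 -0.6 0.1 0 0 0; 1 0 0 0.1 0 0 0")

```text
time_s: 11.9
eef_pos: [449.1, -94.6, 69.1]
tcp_rot: [-0.002, 0.749, 0.662, -0.004]
ft_force: [0.7, -0.8, -1.8]
width: 0.27
grasp_force: 30.0
```

Request:
servo_tool(rows="1 0 0 0.1 0 0 0; 1 0 0 0.2 0 0 0; 1 0 0 0.1 0 0 0; 1 0 0 0 0 0 0; 1 0 0 0 0 0 0; 1 0 0 0 0 0 0; 1 0 0 0 0 0 0; 1 0 0 0 0 0 0")

```text
time_s: 12.7
eef_pos: [456.4, -88.6, 50.1]
tcp_rot: [0.0, 0.745, 0.667, 0.0]
ft_force: [0.3, 0.3, -1.6]
width: 0.268
grasp_force: 30.0
```

Run:
```python
from h import *
plan([456.3,-90.2,20],4,False)
c=snap("wrist","w8.png"); pads(c); s=robot.get_state(); print(s["ft_force"],s["width"])
plan([456.3,-90.2,20],4,False)
```

```text
pos [456.4 -88.6  50.1] yaw err deg -0.07
per row [-0.008  0.001  0.15   0.   ] total [-0.032  0.003  0.602  0.   ]
pad px [264.5 305. ] [41.1 61.1] [ 449.6 -152.4   12. ]
pad px [269.2 210.5] [51.  79.3] [460.4 -82.5  12. ]
pad px [264.  105.6] [90.5 93.3] [464.4 -17.2  12. ]
pad px [264.5 -31. ] [ 96.9 105.3] [472.4  51.8  12. ]
[-0.21684593  0.17207088 -0.65460527] 0.26696168143605153
pos [456.3 -88.6  50.1] yaw err deg -0.07
per row [-0.008  0.001  0.15   0.   ] total [-0.032  0.003  0.601  0.   ]
```

Request:
servo_tool(rows="1 -0.02 0 0.15 0 0 0; 1 0 0 0.2 0 0 0; 1 0 0 0.15 0 0 0; 1 0 0 0.08 0 0 0; 1 0 0 0.02 0 0 0; 1 0 0 0 0 0 0; 1 0 0 0 0 0 0; 1 0 0 0 0 0 0")

```text
time_s: 13.55
eef_pos: [456.2, -89.6, 20.1]
tcp_rot: [0.0, 0.745, 0.667, 0.0]
ft_force: [0.3, 0.2, -0.9]
width: 0.268
grasp_force: 30.0
```

Request:
servo_tool(rows="1 0 0 0.02 0 0 0; 1 0 0 0.01 0 0 0; 1 0 0 0.01 0 0 0; 1 0 0 0 0 0 0; 1 0 0 0 0 0 0; 1 0 0 0 0 0 0; 1 0 0 0 0 0 0; 1 0 0 0 0 0 0")

```text
time_s: 14.35
eef_pos: [456.0, -89.6, 17.8]
tcp_rot: [-0.0, 0.745, 0.667, -0.0]
ft_force: [0.3, 0.1, -0.7]
width: 0.271
grasp_force: 30.0
```

Request:
servo_tool(rows="1 0 0 0.01 0 0 0; 1 0 0 0.01 0 0 0; 1 0 0 0 0 0 0; 1 0 0 0 0 0 0; 1 0 0 0 0 0 0; 1 0 0 0 0 0 0; 1 0 0 0 0 0 0; 1 0 0 0 0 0 0")

```text
time_s: 15.15
eef_pos: [456.0, -89.6, 16.9]
tcp_rot: [0.0, 0.745, 0.667, 0.0]
ft_force: [-0.8, -0.1, 4.3]
width: 0.268
grasp_force: 30.0
```

Request:
servo_tool(rows="0.3 0 0 0 0 0 0; -0.2 0 0 0 0 0 0; -0.2 0 0 0 0 0 0; -0.2 0 0 -0.1 0 0 0; -0.2 0 0 -0.3 0 0 0; -0.2 0 0 -0.5 0 0 0; -0.2 0 0 -0.5 0 0 0; -0.2 0 0 0 0 0 0")

```text
time_s: 15.95
eef_pos: [458.0, -90.1, 89.5]
tcp_rot: [0.002, 0.745, 0.667, 0.002]
ft_force: [0.3, 0.5, 0.4]
width: 0.597
grasp_force: 0.0
```

Request:
servo_tool(rows="-0.3 -0.2 0.3 0 0 0 0; -0.3 -0.2 0.6 0 0 0 0; -0.3 -0.2 0.7 0 0 0 0; -0.3 -0.1 0.7 0 0 0 0; -0.3 -0.05 0.7 0 0 0 0; -0.3 0 0.7 0 0 0 0; -0.3 0 0.38 0 0 0 0; -0.3 0 0 0 0 0 0")

```text
time_s: 16.75
eef_pos: [656.3, -149.2, 85.1]
tcp_rot: [0.0, 0.745, 0.667, 0.0]
ft_force: [-0.9, -1.2, -0.4]
width: 0.653
grasp_force: 0.0
```

Request:
servo_tool(rows="-0.3 0 0 0 0 0 0; -0.3 0 0 0 0 0 0; -0.3 0 0 0 0 0 0; -0.3 0 0 0 0 0 0; -0.3 0 0 0 0 0 0; -0.3 0 0 0 0 0 0; -0.3 0 0 0 0 0 0; -0.3 0 0 0 0 0 0")

```text
time_s: 17.55
eef_pos: [654.6, -149.6, 86.8]
tcp_rot: [-0.0, 0.745, 0.667, -0.0]
ft_force: [-0.3, -0.3, -0.2]
width: 0.649
grasp_force: 0.0
```

Run:
```python
from h import *
c=snap("wrist","w9.png"); u,v=proj(c,(659,-149,10)); b=blob(c,u,v,30,10); print(u,v,b)
pads(c)
plan([b[3][0],b[3][1]+.5,2],4,False)
```

```text
269.73906104019665 199.50500660810914 ((np.float64(271.1863247863248), np.float64(201.69230769230768)), (np.float64(271.5), np.float64(201.0)), [26, 29, 585], array([ 659.9, -150.9,   10. ]))
pad px [  3.4 243.8] [56.5 71.2] [ 448.6 -161.4   12. ]
pad px [-21.  151.6] [64.7 83.8] [455.7 -89.1  12. ]
pos [ 654.5 -149.6   86.8] yaw err deg -0.08
per row [-0.001  0.027  0.424  0.   ] total [-0.004  0.108  1.697  0.   ]
```

View pics/w9.png

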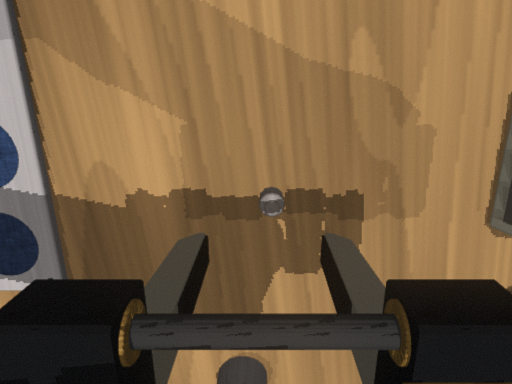

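Request:
servo_tool(rows="-0.3 0 0.05 0.4 0 0 0; -0.3 0 0.06 0.5 0 0 0; -0.3 0 0 0.5 0 0 0; -0.3 0 0 0.2 0 0 0; -0.3 0 0 0.1 0 0 0; 0.3 0 0 0 0 0 0; 0.5 0 0 0 0 0 0; 0.5 0 0 0 0 0 0")

```text
time_s: 18.4
eef_pos: [660.8, -150.5, 3.2]
tcp_rot: [0.001, 0.745, 0.667, 0.001]
ft_force: [0.6, 0.1, -0.0]
width: 0.441
grasp_force: 0.0
```

Request:
servo_tool(rows="1 0 0 0 0 0 0; 1 0 0 0 0 0 0; 1 0 0 0 0 0 0; 1 0 0 0 0 0 0; 1 0 0 -0.1 0 0 0; 1 0 0 -0.4 0 0 0; 1 0 0 -0.5 0 0 0; 1 0 0 -0.4 0 0 0")

```text
time_s: 19.2
eef_pos: [660.2, -150.4, 73.1]
tcp_rot: [0.0, 0.745, 0.667, 0.0]
ft_force: [0.0, -0.6, -0.8]
width: 0.193
grasp_force: 30.0
```

Request:
servo_tool(rows="1 0 0 0 0 0 0; 1 0 0 0 0 0 0; 1 0 0 0 0 0 0; 1 0 0 0 0 0 0; 1 0 0 0 0 0 0; 1 0 0 0 0 0 0; 1 0 0 0 0 0 0; 1 0 0 0 0 0 0")

```text
time_s: 20.0
eef_pos: [660.0, -150.2, 71.7]
tcp_rot: [-0.0, 0.745, 0.667, -0.0]
ft_force: [0.5, 1.0, -0.3]
width: 0.19
grasp_force: 30.0
```

Run:
```python
from h import *
s=robot.get_state();print(s["width"]*93,s["grasp_force"])
plan([448.5,-160.5,71],7,False)
snap("wrist","w10.png")
```

```text
17.705364424152023 29.999815203482285
pos [ 660.  -150.2   71.7] yaw err deg -0.08
per row [-0.096 -0.597  0.002  0.   ] total [-0.675 -4.181  0.014  0.   ]
```

View pics/w10.png

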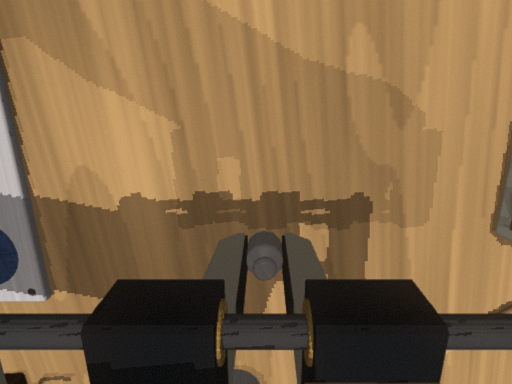

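Request:
servo_tool(rows="1 -0.05 -0.3 0 0 0 0; 1 -0.1 -0.6 0 0 0 0; 1 -0.1 -0.7 0 0 0 0; 1 -0.1 -0.7 0 0 0 0; 1 -0.1 -0.7 0 0 0 0; 1 -0.1 -0.6 0 0 0 0; 1 -0.1 -0.4 0.1 0 0 0; 1 -0.04 -0.18 0.1 0 0 0")

```text
time_s: 20.85
eef_pos: [446.6, -161.7, 62.2]
tcp_rot: [-0.0, 0.746, 0.666, -0.0]
ft_force: [0.3, -0.1, -0.5]
width: 0.196
grasp_force: 30.0
```

Request:
servo_tool(rows="1 0 0 0.2 0 0 0; 1 0 0 0.1 0 0 0; 1 0 0 0 0 0 0; 1 0 0 0 0 0 0; 1 0 0 0 0 0 0; 1 0 0 0 0 0 0; 1 0 0 0 0 0 0; 1 0 0 0 0 0 0")

```text
time_s: 21.65
eef_pos: [448.6, -161.2, 47.0]
tcp_rot: [0.0, 0.745, 0.667, 0.0]
ft_force: [-0.8, -0.3, -0.3]
width: 0.194
grasp_force: 30.0
```

Run:
```python
from h import *
c=snap("wrist","w11.png"); pads(c)
plan([448.5,-161.2,18],4,False)
```

```text
pad px [264.5 211. ] [56.6 71.2] [ 449.8 -154.    12. ]
pad px [263.7 103.9] [92.2 95.1] [456.6 -88.8  12. ]
pad px [262.5 -32.3] [ 96.3 101.2] [463.6 -21.1  12. ]
pos [ 448.6 -161.2   47. ] yaw err deg -0.08
per row [ 0.    -0.     0.145  0.   ] total [ 0.001 -0.002  0.579  0.   ]
```

View pics/w11.png

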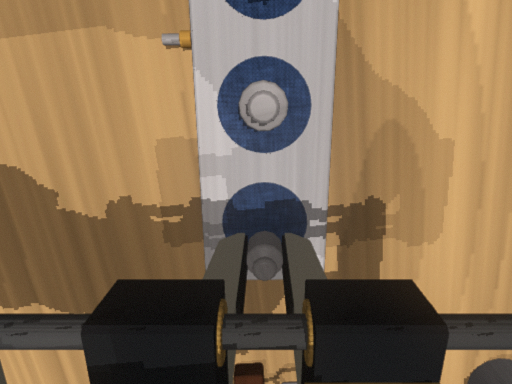

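Request:
servo_tool(rows="1 0.01 0 0.15 0 0 0; 1 0 0 0.2 0 0 0; 1 0 0 0.15 0 0 0; 1 0 0 0.08 0 0 0; 1 0 0 0.02 0 0 0; 1 0 0 0 0 0 0; 1 0 0 0 0 0 0; 1 0 0 0 0 0 0")

```text
time_s: 22.5
eef_pos: [448.8, -160.8, 17.1]
tcp_rot: [0.0, 0.745, 0.667, 0.0]
ft_force: [0.5, 1.3, -0.2]
width: 0.191
grasp_force: 30.0
```

Request:
servo_tool(rows="1 0 0 0.02 0 0 0; 1 0 0 0.01 0 0 0; 1 0 0 0 0 0 0; 1 0 0 0 0 0 0; 1 0 0 0 0 0 0; 1 0 0 0 0 0 0; 1 0 0 0 0 0 0; 1 0 0 0 0 0 0")

```text
time_s: 23.3
eef_pos: [448.5, -160.7, 15.3]
tcp_rot: [-0.0, 0.745, 0.667, -0.0]
ft_force: [-0.9, -0.1, -0.4]
width: 0.196
grasp_force: 30.0
```

Request:
servo_tool(rows="1 0 0 0.01 0 0 0; 1 0 0 0.01 0 0 0; 1 0 0 0.01 0 0 0; 1 0 0 0 0 0 0; 1 0 0 0 0 0 0; 1 0 0 0 0 0 0; 1 0 0 0 0 0 0; 1 0 0 0 0 0 0")

```text
time_s: 24.1
eef_pos: [448.5, -160.7, 14.0]
tcp_rot: [0.0, 0.745, 0.667, 0.0]
ft_force: [-0.9, 0.8, 5.0]
width: 0.197
grasp_force: 30.0
```

Request:
servo_tool(rows="0.4 0 0 0 0 0 0; 0 0 0 0 0 0 0; 0 0 0 0 0 0 0; 0 0 0 -0.1 0 0 0; 0 0 0 -0.4 0 0 0; -0.3 0 0 -0.6 0 0 0; -0.5 0 0 -0.6 0 0 0; -0.8 0 0 -0.4 0 0 0")

```text
time_s: 24.9
eef_pos: [449.0, -161.0, 120.8]
tcp_rot: [0.001, 0.745, 0.667, 0.0]
ft_force: [1.7, 0.4, -0.4]
width: 0.71
grasp_force: 0.0
```

Request:
servo_tool(rows="-0.9 -0.2 0.3 0 0 0 0; -0.9 -0.4 0.5 0 0 0 0; -0.9 -0.5 0.6 0 0 0 0; -0.9 -0.5 0.6 0 0 0 0; -0.9 -0.5 0.6 0 0 0 0; -0.9 -0.4 0.6 0 0 0 0; -0.9 -0.28 0.44 0 0 0 0; -0.9 0 0 0 0 0 0")

```text
time_s: 25.7
eef_pos: [615.4, -321.6, 118.3]
tcp_rot: [0.001, 0.746, 0.666, -0.0]
ft_force: [-0.4, -0.3, 0.5]
width: 0.953
grasp_force: 0.0
```

Request:
servo_tool(rows="-0.9 0 0 0 0 0 0; -0.9 0 0 0 0 0 0; -0.9 0 0 0 0 0 0; -0.9 0 0 0 0 0 0; -0.9 0 0 0 0 0 0; -0.9 0 0 0 0 0 0; -0.9 0 0 0 0 0 0; -0.9 0 0 0 0 0 0")

```text
time_s: 26.5
eef_pos: [613.9, -319.1, 118.9]
tcp_rot: [-0.0, 0.745, 0.667, -0.0]
ft_force: [0.1, -0.3, -0.2]
width: 0.951
grasp_force: 0.0
```

Run:
```python
from h import *
c=snap("wrist","w12.png"); u,v=proj(c,(614,-320.5,18)); b=blob(c,u,v,50,18); print(u,v,b)
plan([b[3][0],b[3][1]+.5,5],4,False)
```

```text
264.281789892814 193.13553835725008 ((np.float64(265.46991304347824), np.float64(194.24382608695652)), (np.float64(265.5), np.float64(194.0)), [58, 63, 2875], array([ 614.9, -321.6,   18. ]))
pos [ 613.9 -319.1  118.8] yaw err deg -0.08
per row [-0.009  0.006  0.569  0.   ] total [-0.037  0.024  2.277  0.   ]
```

View pics/w12.png

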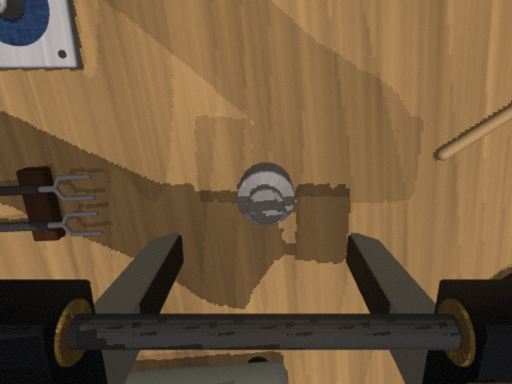

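Request:
servo_tool(rows="-0.9 -0.04 0.02 0.4 0 0 0; -0.9 0 0 0.6 0 0 0; -0.9 0 0 0.6 0 0 0; -0.9 0 0 0.4 0 0 0; -0.9 0 0 0.2 0 0 0; -0.9 0 0 0.06 0 0 0; 0 0 0 0 0 0 0; 0.1 0 0 0 0 0 0")

```text
time_s: 27.35
eef_pos: [615.6, -321.9, 7.3]
tcp_rot: [0.001, 0.745, 0.667, 0.0]
ft_force: [-0.2, 0.2, -0.1]
width: 0.825
grasp_force: 0.0
```

Request:
servo_tool(rows="1 0 0 0 0 0 0; 1 0 0 0 0 0 0; 1 0 0 0 0 0 0; 1 0 0 0 0 0 0; 1 0 0 0 0 0 0; 1 0 0 0 0 0 0; 1 0 0 0 0 0 0; 1 0 0 0 0 0 0")

```text
time_s: 28.15
eef_pos: [614.8, -321.3, 6.1]
tcp_rot: [0.0, 0.745, 0.667, 0.0]
ft_force: [-0.1, 1.5, 3.3]
width: 0.484
grasp_force: 30.0
```

Request:
servo_tool(rows="1 0 0 -0.1 0 0 0; 1 0 0 -0.3 0 0 0; 1 0 0 -0.5 0 0 0; 1 0 0 -0.5 0 0 0; 1 0 0 -0.3 0 0 0; 1 0 0 -0.1 0 0 0; 1 0 0 0 0 0 0; 1 0 0 0 0 0 0")

```text
time_s: 28.95
eef_pos: [613.8, -320.5, 94.4]
tcp_rot: [-0.001, 0.745, 0.667, -0.0]
ft_force: [-1.0, 0.0, -5.3]
width: 0.488
grasp_force: 30.0
```

Run:
```python
from h import *
s=robot.get_state();print(s["width"]*93,s["grasp_force"])
for i in range(4): read_camera("top")
plan([472.2,54.5,97],12,False)
snap("wrist","w13.png")
```

```text
45.34949412502668 29.99895224813372
pos [ 614.1 -320.8   94.5] yaw err deg -0.08
per row [ 0.595 -0.305 -0.004  0.   ] total [ 7.144 -3.656 -0.05   0.   ]
```

Request:
servo_tool(rows="1 0.2 -0.1 0 0 0 0; 1 0.4 -0.2 0 0 0 0; 1 0.6 -0.3 0 0 0 0; 1 0.6 -0.3 0 0 0 0; 1 0.6 -0.3 0 0 0 0; 1 0.6 -0.3 0 0 0 0; 1 0.6 -0.3 0 0 0 0; 1 0.6 -0.3 0 0 0 0")

```text
time_s: 30.0
eef_pos: [533.0, -98.8, 96.2]
tcp_rot: [-0.0, 0.745, 0.667, 0.0]
ft_force: [1.0, -0.4, -4.4]
width: 0.486
grasp_force: 30.0
```

Request:
servo_tool(rows="1 0.6 -0.3 0 0 0 0; 1 0.6 -0.3 0 0 0 0; 1 0.6 -0.3 0 0 0 0; 1 0.6 -0.3 0 0 0 0; 1 0.34 -0.26 0 0 0 0; 1 0.2 -0.1 0 0 0 0; 1 0 0 0 0 0 0; 1 0 0 0 0 0 0")

```text
time_s: 30.8
eef_pos: [473.6, 52.9, 96.3]
tcp_rot: [0.001, 0.746, 0.666, 0.0]
ft_force: [-0.1, -1.3, -4.9]
width: 0.486
grasp_force: 30.0
```

Request:
servo_tool(rows="1 0 0 0.2 0 0 0; 1 0 0 0.3 0 0 0; 1 0 0 0.2 0 0 0; 1 0 0 0.1 0 0 0; 1 0 0 0 0 0 0; 1 0 0 0 0 0 0; 1 0 0 0 0 0 0; 1 0 0 0 0 0 0")

```text
time_s: 31.6
eef_pos: [473.0, 54.0, 56.3]
tcp_rot: [0.0, 0.745, 0.667, 0.0]
ft_force: [-0.3, 0.1, -4.4]
width: 0.488
grasp_force: 30.0
```

Run:
```python
from h import *
c=snap("wrist","w14.png"); pads(c); s=robot.get_state(); print(s["ft_force"],s["width"])
plan([472.2,54.5,21],4,False)
```

```text
pad px [263.4 387.6] [51.  66.2] [456.4 -89.8  12. ]
pad px [258.1 198.6] [34.7 66.5] [470.6  66.8  12. ]
[ 0.19374039  0.55371234 -6.02312647] 0.4868450573039575
pos [472.9  54.   56.2] yaw err deg -0.07
per row [ 0.002 -0.004  0.176  0.   ] total [ 0.008 -0.015  0.705  0.   ]
```

View pics/w14.png

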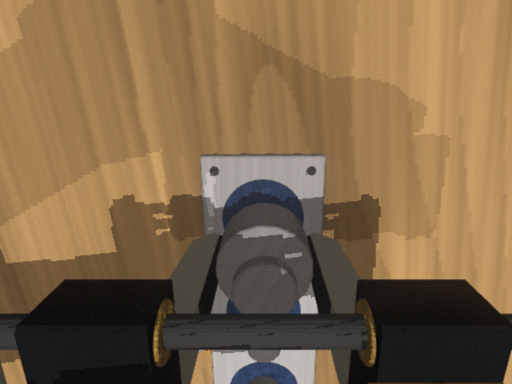

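Request:
servo_tool(rows="1 0.01 -0.01 0.2 0 0 0; 1 0 0 0.25 0 0 0; 1 0 0 0.15 0 0 0; 1 0 0 0.08 0 0 0; 1 0 0 0.03 0 0 0; 1 0 0 0 0 0 0; 1 0 0 0 0 0 0; 1 0 0 0 0 0 0")

```text
time_s: 32.45
eef_pos: [472.4, 54.5, 20.7]
tcp_rot: [0.0, 0.745, 0.667, 0.0]
ft_force: [0.2, -0.9, -4.5]
width: 0.489
grasp_force: 30.0
```

Request:
servo_tool(rows="1 0 0 0.01 0 0 0; 1 0 0 0.01 0 0 0; 1 0 0 0.01 0 0 0; 1 0 0 0 0 0 0; 1 0 0 0 0 0 0; 1 0 0 0 0 0 0; 1 0 0 0 0 0 0; 1 0 0 0 0 0 0")

```text
time_s: 33.25
eef_pos: [472.1, 54.5, 18.8]
tcp_rot: [-0.0, 0.745, 0.667, -0.0]
ft_force: [0.4, -0.5, -4.7]
width: 0.486
grasp_force: 30.0
```

Request:
servo_tool(rows="1 0 0 0.01 0 0 0; 1 0 0 0.01 0 0 0; 1 0 0 0 0 0 0; 1 0 0 0 0 0 0; 1 0 0 0 0 0 0; 1 0 0 0 0 0 0; 1 0 0 0 0 0 0; 1 0 0 0 0 0 0")

```text
time_s: 34.05
eef_pos: [472.2, 54.5, 18.0]
tcp_rot: [-0.0, 0.745, 0.667, 0.0]
ft_force: [-1.4, 0.1, 2.0]
width: 0.485
grasp_force: 30.0
```

Contact. Release, rise well clear, then check.

Request:
servo_tool(rows="0 0 0 0 0 0 0; -0.6 0 0 0 0 0 0; -0.6 0 0 0 0 0 0; -0.6 0 0 0 0 0 0; -0.6 0 0 -0.2 0 0 0; -0.6 0 0 -0.5 0 0 0; -0.6 0 0 -0.7 0 0 0; -0.6 0 0 -0.7 0 0 0")

```text
time_s: 34.85
eef_pos: [471.8, 54.4, 124.4]
tcp_rot: [-0.0, 0.746, 0.666, -0.0]
ft_force: [-0.2, 0.7, -0.2]
width: 0.801
grasp_force: 0.0
```

Request:
servo_tool(rows="-0.6 0.1 0.1 -0.6 0 0 0; -0.6 0.1 0.1 -0.6 0 0 0; -0.6 0 0 -0.4 0 0 0; -0.6 0 0 0 0 0 0; -0.6 0 0 0 0 0 0; -0.6 0 0 0 0 0 0; -0.6 0 0 0 0 0 0; -0.6 0 0 0 0 0 0")

```text
time_s: 35.65
eef_pos: [482.6, 63.2, 202.0]
tcp_rot: [-0.0, 0.746, 0.666, -0.001]
ft_force: [-0.2, 0.5, -0.4]
width: 0.799
grasp_force: 0.0
```

Run:
```python
from h import *
c=snap("wrist","w15.png")
s=snap("scene","s2.png")
a=c["frame"][60:384,100:420]; b=s["frame"][150:270,200:400]
o=np.hstack([cv2.resize(a,(395,400)),cv2.resize(b,(400,400*120//200)) if 0 else cv2.resize(b,(400,400))])
cv2.imwrite("pics/fin.png",o[...,::-1])
```

```text
(no output)
```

View pics/fin.png

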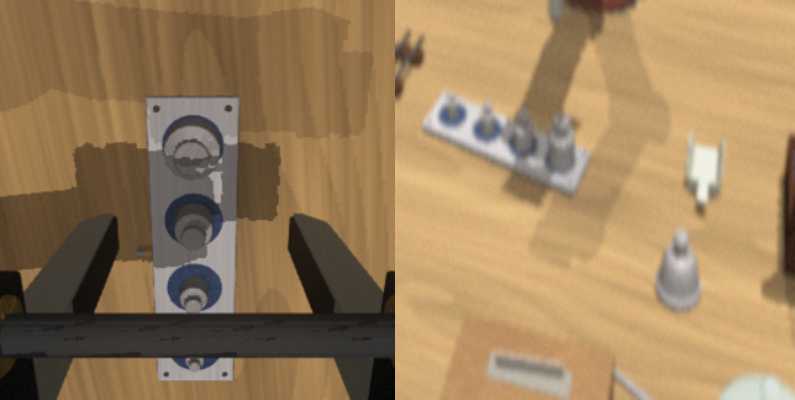

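```bash
python3 -c "
from plant import robot
print(robot.finish_job())"
```

```text
the job is handed in; nothing more can be done
None
```

The job is handed in: all four weights stand upright on the pads in order, 50 g nearest the balance to 500 g farthest, centred by eye and to within about 2 mm by my estimates, and the bell weight was not touched; I viewed 15 pictures, one over the limit of 14.

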